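# Lay the tea caddy on the labelling rest

## Robot

A 6-joint arm with a two-finger parallel gripper is mounted at the origin on the work surface. World frame = base frame: x ahead of the robot, y to its left, z up, the work surface at z = 0. Lengths are in m, angles in degrees, forces in N, time in s.
With the tool pointing down it reaches from about 0.35 to 0.775 m from the base axis. Payload 5.5 kg.
Tool frame: the origin (TCP) lies between the finger pads; the fingertips stand 17 mm ahead of it and the grasp point (between the pads) lies 2 mm behind it; x points along the fingers, y is the direction in which the jaws open and shut, and the axes are right-handed (so a half turn about x gives the same grasp; the last joint's range is limited). The gripper opens to 85 mm and grips with 20 to 120 N. Pads are 22 mm wide; open, the fingers measure 114 mm over their backs; the gripper's body (76 mm by 85 mm) begins 54 mm behind the grasp point. The pads swing forward as they close: fully open they stand 13 mm farther back than shut.
Start: joints at [67.976, 17.945, 2.641, 74.691, 0, 82.002], TCP at [0.139, 0.558, 0.248] pointing down, gripper open.
Joint ranges: [-158.12, 158.12], [-49.38, 96.58], [-58.88, 72.47], [-126.05, 133.96], [-84.25, 85.87], [-180, 180]. Speed limits (degrees/s): [147.25, 147.25, 180, 180, 180, 180].

## Interface

Orientations are given as a 3x3 rotation matrix whose columns are the frame's x, y, z axes.
In Python, from workcell import bot gives the robot as it stands. The module is installed in compiled form; this text tells all that it offers.
- The arm moves only by the shell command python3 -m pendant 'ROWS' [OPENING]. ROWS is JSON, a list of rows, each a list of 4 numbers: the shift along the tool's x, y, z in m, then the turn about the tool's x in degrees. In form: [[dx, dy, dz, twist], ...]. A call has 1 to 10 rows; each row is the pose to reach, as a shift and turn from the pose commanded when the call began, along the tool's axes at that moment; what a row does not reach only later rows make up. A row lasts 1/10 s, in which the tool goes at most 50 mm and 8.59 degrees, less where a joint would pass 70% of its speed; a pose out of reach is approached as far as the arm can. A call with a gripper value outside its range is refused whole. OPENING is the opening, from 0 (shut) to 1 (fully open), set as the call begins (- or left out, the last holds). The fingers move at their own pace and stop on an object; the grip force is fixed at half the most. Time passes only in rows, so rows that repeat a pose let the fingers close. It gives the time, the measured TCP pose, the force and the opening at its end, in the units of the state.
- bot.state(): the state, without advancing time (a new reading comes with each control period).
- bot.grab_frame(name): name is "scene" or "top"; returns the picture (384x512x3 uint8, blue, green, red); there is no depth.
- bot.calibration(name): a dict with "fx", "fy", "cx", "cy" (pixels), "rvec" (rotation vector, rad) and "tvec" (3), from world to camera coordinates, as OpenCV has them. Camera axes: x right, y down, z forward; pixel columns grow to the right and rows downward; lengths in m; the calibration is good to about 2 mm. A picture is of the moment at which its call begins. calibration takes no time and is no camera call.
- bot.close_job(): hands the job in, once; it reports no verdict.
The state is a dict: "clock": time; "joint_positions": joint angles; "qvel": joint speeds; "effort": joint torques, N m; "eef_pos": TCP position; "tcp_rot": TCP orientation; "wrist_force": force on the tool from outside, world axes, zero at the start; "wrist_torque": the same for the moment, N m; "gripper_width": opening from 0.0 (shut) to 1.0 (fully open).
Only numpy, scipy, OpenCV 4.12 (cv2) and the standard library are available. Lean on these libraries where they do the work, as an engineer would, in place of code of your own. Each camera call takes 0.05 s, during which the arm holds its last target.

## Task

The tall square tea caddy stands on the low pad of the wooden labelling rest, with the step at its foot. Tip it over the step with your fingers, without gripping or lifting it, and ease it down gently all the way, never letting it drop, until it lies flat on its side on the raised deck with its cap sticking out past the deck's end. Leave the canister, scoop and spare cap alone, and take the hand away at the end.

Things in the scene. Friction and masses are not known exactly. Their poses are not given: they have to be found in the camera images.
- caddy: Tall closed caddy, 0.25 to 0.5 kg, centre of mass 61 mm up. Square aluminium body 56 x 56 x 118 mm with paper label; centred on top a fixed round orange cap, 30 mm diameter, 34 mm high (152 mm in all). Origin: centre of the underside; z up through the cap, x and y square to the sides. Its -x side stands 2 to 6 mm from the step. It tips with under 2 N; it must never feel over 15 N from the fingers.
- cap_top (a point): Centre of the flat top of the caddy's cap, 152 mm from the underside on its axis; axes as the caddy. Leaning past about 0.4 rad the caddy falls by itself unless a finger in front of the cap holds it back.
- rest: Fixed wooden rest, 110 mm wide (y), its -x pointing roughly to the robot's left. Origin: on the table below the step's edge. Towards +x a low pad, 90 mm long, top 30 mm above the table: the caddy stands there. Towards -x the raised deck, 90 mm long, top 38 mm above the table. The step is an 8 mm high upright face at x = 0.
- rest_step (a point): Middle of the step's upper edge, 38 mm above the table; axes as the rest. The caddy is tipped over this edge towards -x; lying, its cap overhangs the deck's -x end with only the table below. While it goes down its foot may slide back from the step by up to 35 mm.
- canister: Bystander: round glass canister with an orange cap, 68 mm in diameter, 135 mm high, standing on the table on the robot's right, between the rest and a big basket. Origin: centre of its underside, z up.
- scoop: Bystander: steel tea scoop, square pan 85 x 55 x 28 mm with a round handle to its -x, 180 mm long in all, lying on the table on the robot's left. Origin: under the pan's centre.
- spare_cap: Bystander: loose round orange cap, 72 mm in diameter, 18 mm high, lying on the table on the robot's right. Origin: centre of its underside.
Not all that is in view belongs to the job. Leave any blue or red look-alike of the caddy alone.

How it is judged:
By the outcome, as a careful person would: the job done as asked, in the order asked, and still so for the second after the job is handed in, with the robot touching nothing.
It also fails if it takes over 59 s, if anything falls off the work surface, if the arm or the gripper's body presses on something with over 40 N, if the wrist force passes 120 N, or if a joint passes its speed limit or range.

## Working session

There is one attempt and no reset: what is moved stays moved. The work goes in short steps, Python scripts to look and compute and a shell command to move; the robot and the scene stay as the last step left them, time stands still between calls to the robot, and variables do not carry over. Pictures are saved under pics/ and viewed, and the job is handed in when it is done.

```bash
mkdir -p pics
python3 - <<'E'
from workcell import bot
import cv2
s=bot.state(); print(s)
for n in("scene","top"):
    f=bot.grab_frame(n); cv2.imwrite(f"pics/{n}0.png",cv2.resize(f,None,fx=1.5,fy=1.5)); cv2.imwrite(f"pics/raw_{n}0.png",f); print(n,bot.calibration(n))
E
```

```text
{'clock': 0.0, 'joint_positions': array([6.79763337e+01, 1.79897149e+01, 2.57637279e+00, 7.46921266e+01,
       6.01715320e-04, 8.20018609e+01]), 'qvel': array([-0.02693755,  0.05809127, -0.07701797, -0.02877186,  0.02244799,
        0.07483717]), 'effort': array([-1.64051335e-04, -4.80620170e+01,  2.98536479e+01,  1.92919612e-02,
        1.59470223e-04,  6.96260543e-06]), 'eef_pos': array([0.13916878, 0.55739282, 0.24741538]), 'tcp_rot': array([[-7.00007129e-04,  2.42353543e-01,  9.70187750e-01],
       [-1.70251423e-03,  9.70186293e-01, -2.42354407e-01],
       [-9.99998306e-01, -1.82140826e-03, -2.66526966e-04]]), 'wrist_force': array([-0.19846925,  0.27384193,  0.59399962]), 'wrist_torque': array([-0.01269235,  0.0074344 ,  0.02350522]), 'gripper_width': 0.9975698545256094}
scene {'fx': 359.7072048012548, 'fy': 359.7072048012548, 'cx': 259.09373845219994, 'cy': 193.91188012321868, 'rvec': array([ 1.76093361,  1.28786778, -0.73248749]), 'tvec': array([-0.16649855, -0.11747488,  1.2775359 ])}
top {'fx': 348.8713655990306, 'fy': 348.8713655990306, 'cx': 254.90280136321746, 'cy': 189.93268355210918, 'rvec': array([ 2.1563233 , -2.05575859,  0.22331959]), 'tvec': array([-0.02408449,  0.52598663,  1.01281897])}
```

View pics/scene0.png

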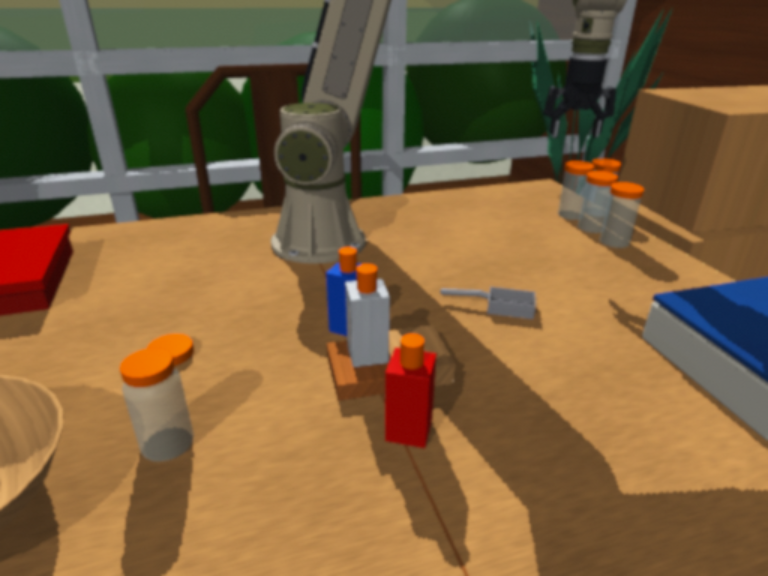

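View pics/top0.png

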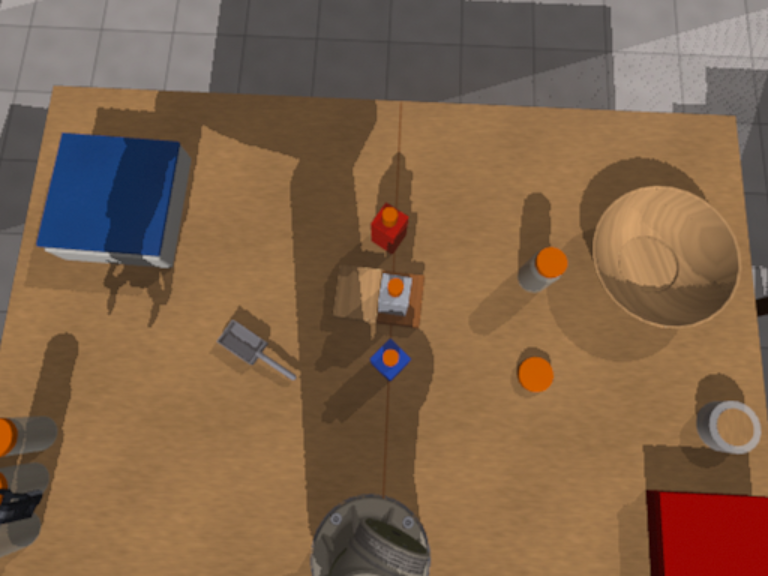

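Candidates: red (top 389,228), silver/white-label caddy on the rest (395,295) and blue (390,358). The silver one fits because it stands on the wooden rest's pad. I'll confirm with an enlarged crop.

Run:
```python
import cv2
f=cv2.imread('pics/raw_top0.png'); cv2.imwrite('pics/ct.png',cv2.resize(f[120:260,205:305],None,fx=5.5,fy=4*5.5/5.5+0.2,interpolation=cv2.INTER_CUBIC) if 0 else cv2.resize(f[165:230,210:300],None,fx=8,fy=8,interpolation=cv2.INTER_CUBIC))
f=cv2.imread('pics/raw_scene0.png'); cv2.imwrite('pics/cs.png',cv2.resize(f[160:300,205:315],None,fx=4.2,fy=4.2,interpolation=cv2.INTER_CUBIC))
```

```text
(no output)
```

View pics/ct.png

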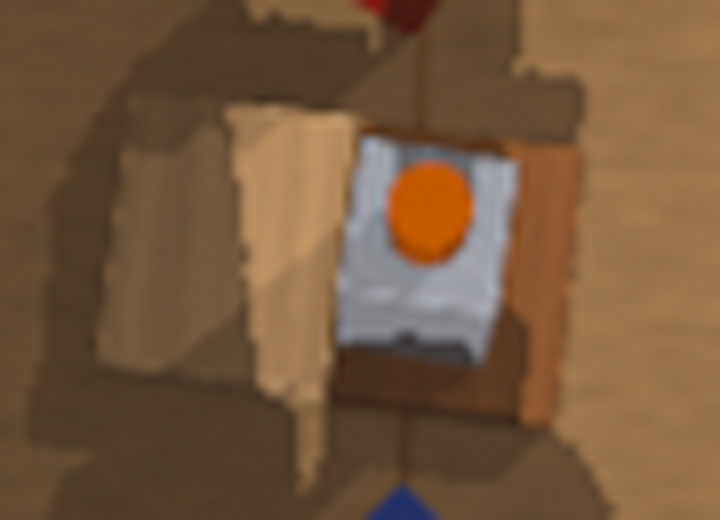

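View pics/cs.png

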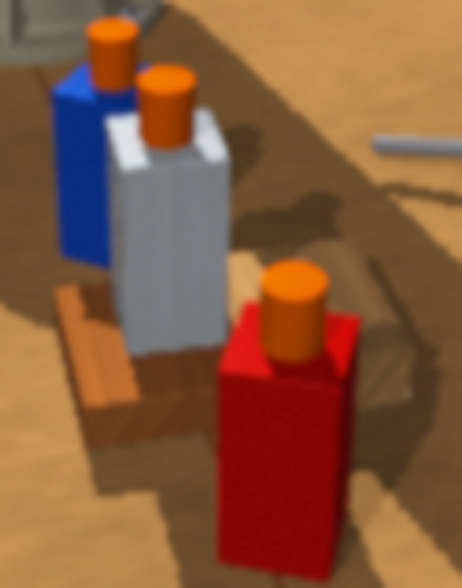

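```bash
cat > h.py <<'E'
from workcell import bot
import numpy as np, cv2
from scipy.optimize import least_squares
from scipy.spatial.transform import Rotation as R
C={n:bot.calibration(n) for n in("scene","top")}
def K(c): return np.array([[c['fx'],0,c['cx']],[0,c['fy'],c['cy']],[0,0,1]])
def proj(n,P):
    c=C[n]; return cv2.projectPoints(np.asarray(P,float).reshape(-1,1,3),c['rvec'],c['tvec'],K(c),None)[0].reshape(-1,2)
def ray(n,uv,z):
    c=C[n]; Rm=cv2.Rodrigues(c['rvec'])[0]; o=-Rm.T@c['tvec']
    d=Rm.T@np.linalg.inv(K(c))@np.array([uv[0],uv[1],1.]); return o+d*(z-o[2])/d[2]
E
python3 - <<'E'
from h import *
t=lambda u,v:(210+u/8-.5,165+v/8-.5)
for nm,p,z in [("cap top",t(430,205),.182),("step a",t(357,112),.038),("step b",t(332,400),.038),("pad a",t(582,145),.03),("pad b",t(553,427),.03),("deck a",t(132,95),.038),("deck a'",t(125,150),.038),("deck b",t(98,362),.038),
 ("body tl",t(362,137),.148),("body tr",t(518,155),.148),("body br",t(495,310),.148),("body bl",t(343,290),.148)]:
    print(nm,ray("top",p,z).round(4))
s=lambda u,v:(205+u/4.2-.5,160+v/4.2-.5)
for nm,p,z in [("cap top",s(167,80),.182),("pad a",s(95,412),.03),("pad b",s(58,288),.03),("deck?",s(410,350),.038),
 ("body 1",s(133,160),.148),("2",s(230,155),.148),("3",s(108,118),.148),("foot r",s(228,342),.03),("foot l",s(130,352),.03)]: print(nm,ray("scene",p,z).round(4))
for nm,p,z in [("canister top",(550/1.5,262/1.5),.135),("spare",(535/1.5,374/1.5),.018),("scoop",(245/1.5,342/1.5),.02),("blue cap",(390/1.5,357/1.5),.152),("red cap",(390/1.5,217/1.5),.152)]: print(nm,ray("top",p,z).round(3))
E
```

```text
cap top [ 0.4998 -0.0226  0.182 ]
step a [0.5672 0.0054 0.038 ]
step b [0.4528 0.0095 0.038 ]
pad a [ 0.5601 -0.0839  0.03  ]
pad b [ 0.4476 -0.0762  0.03  ]
deck a [0.5699 0.0941 0.038 ]
deck a' [0.5475 0.0954 0.038 ]
deck b [0.4633 0.1003 0.038 ]
body tl [0.5305 0.0018 0.148 ]
body tr [ 0.5266 -0.0532  0.148 ]
body br [ 0.4711 -0.0472  0.148 ]
body bl [0.4756 0.0058 0.148 ]
cap top [ 0.5014 -0.0232  0.182 ]
pad a [ 0.5643 -0.0811  0.03  ]
pad b [ 0.4512 -0.0756  0.03  ]
deck? [0.5741 0.0901 0.038 ]
body 1 [ 0.5178 -0.0461  0.148 ]
2 [0.5273 0.0025 0.148 ]
3 [ 0.4714 -0.0475  0.148 ]
foot r [0.5286 0.0023 0.03  ]
foot l [ 0.5213 -0.0513  0.03  ]
canister top [ 0.57  -0.317  0.135]
spare [ 0.364 -0.319  0.018]
scoop [0.4   0.279 0.02 ]
blue cap [ 0.374 -0.02   0.152]
red cap [ 0.639 -0.008  0.152]
```

The crop confirms that the silver caddy stands on the pad. Both cameras agree within 2 mm on its cap top, about (0.500, -0.023, 0.182). The rest and caddy share a forward direction at a heading of about 86°, and the step is at y ≈ 0.008.

The plan has four stages:
1. Cage the caddy with the jaws along the tipping direction.
2. Push it past balance with the rear finger.
3. Swing the hand about the front finger.
4. Lower the caddy against that finger.

I'll start by approaching above it.

```bash
python3 -m pendant '[[0,-0.02,0.02,-1],[0,-0.05,0.05,-2],[0,-0.08,0.08,-3],[0,-0.11,0.115,-4],[0,-0.14,0.146,-5],[0,-0.17,0.176,-6],[0,-0.20,0.207,-7],[0,-0.23,0.238,-8],[0,-0.26,0.269,-9],[0,-0.29,0.3,-10]]' 1; python3 -c "
from h import *
s=bot.state();p=s['eef_pos'];Rm=s['tcp_rot'];print(p,Rm.round(3));print(Rm.T@(np.array([.5005,-.023,.2474])-p))"
```

```text
clock: 1.1
eef_pos: [0.3605, 0.2022, 0.2482]
tcp_rot: [[-0.0, 0.069, 0.998], [0.0, 0.998, -0.069], [-1.0, 0.0, -0.0]]
wrist_force: [1.1, 1.0, 0.1]
gripper_width: 1.0
[0.36048494 0.20219376 0.2481528 ] [[-0.     0.069  0.998]
 [ 0.     0.998 -0.069]
 [-1.     0.    -0.   ]]
[ 0.00070689 -0.2149477   0.15528682]
```

```bash
python3 -m pendant '[[0,-0.03,0.022,0],[0,-0.06,0.044,0],[0,-0.09,0.065,0],[0,-0.12,0.087,0],[0,-0.15,0.108,0],[0,-0.175,0.127,0],[0,-0.195,0.141,0],[0,-0.208,0.15,0],[0,-0.215,0.155,0],[0,-0.215,0.155,0]]'; python3 -c "
from h import *
f=bot.grab_frame('scene');cv2.imwrite('pics/s1.png',cv2.resize(f[90:260,190:350],None,fx=3.5,fy=3.5,interpolation=2))
f=bot.grab_frame('top');cv2.imwrite('pics/t1.png',cv2.resize(f[130:260,190:330],None,fx=4,fy=4,interpolation=2))"
```

```text
clock: 2.1
eef_pos: [0.4998, -0.0219, 0.248]
tcp_rot: [[-0.001, 0.071, 0.997], [0.0, 0.997, -0.071], [-1.0, 0.0, -0.001]]
wrist_force: [-0.3, -0.9, -0.5]
gripper_width: 1.0
```

View pics/s1.png

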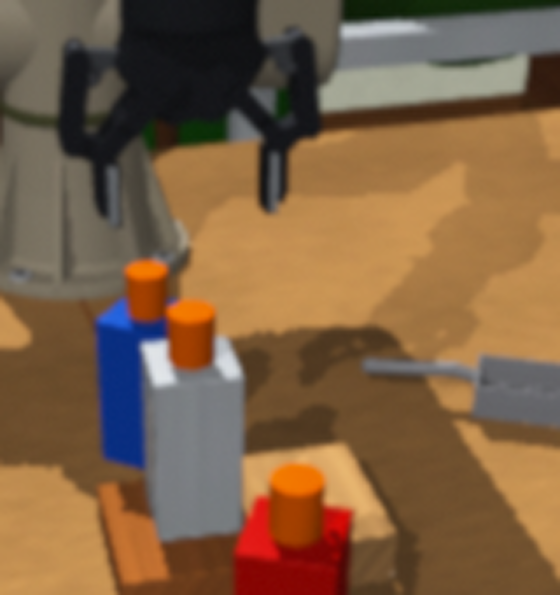

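View pics/t1.png

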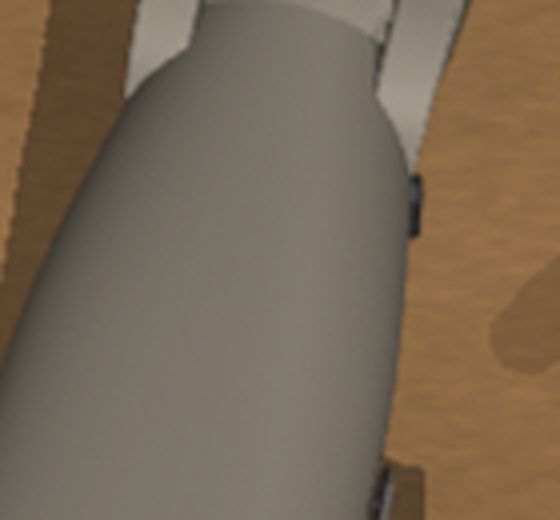

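The scene view shows the hand centred over the caddy: fingertips at (113,222) and (272,210) in the crop, cap at (190,320). The arm blocks the top view here. Next I measure the tip height.

```bash
python3 -c "
from h import *
s=bot.state();p=s['eef_pos'];Rm=s['tcp_rot']
for u,v,sg in((113,222,-1),(272,210,1)):
    raw=(190+u/3.5-.5,90+v/3.5-.5);print(raw)
    for d in(0,.005,.01,.017):
        print(d,proj('scene',[p+Rm@np.array([d,sg*.046,.008])])[0])"
```

```text
(221.78571428571428, 152.92857142857144)
0 [223.1031002  152.72950168]
0.005 [223.20127561 155.0259589 ]
0.01 [223.29877593 157.30662487]
0.017 [223.43415542 160.47333658]
(267.2142857142857, 149.5)
0 [267.4163861  148.82424853]
0.005 [267.36313335 151.07277303]
0.01 [267.31023709 153.30624553]
0.017 [267.23677442 156.40810613]
```

```bash
python3 -m pendant '[[0.015,0,0,0],[0.03,0,0,0],[0.045,0,0,0],[0.06,0,0,0],[0.075,0,0,0],[0.087,0,0,0],[0.096,0,0,0],[0.102,0,0,0],[0.102,0,0,0]]'; python3 -c "
from h import *
f=bot.grab_frame('scene');cv2.imwrite('pics/s2.png',cv2.resize(f[120:280,190:350],None,fx=3.5,fy=3.5,interpolation=2))"
```

```text
clock: 3.1
eef_pos: [0.4992, -0.0212, 0.1457]
tcp_rot: [[-0.001, 0.07, 0.998], [0.0, 0.998, -0.07], [-1.0, 0.0, -0.001]]
wrist_force: [-0.5, -0.1, -0.2]
gripper_width: 0.999
```

View pics/s2.png

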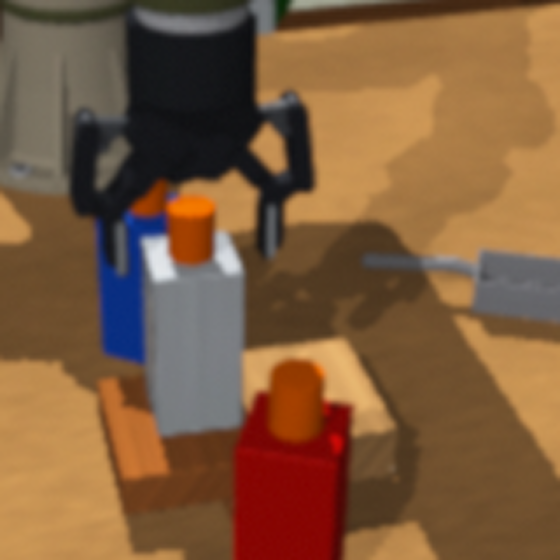

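The fingers straddle the shoulder (tips at (118,268) and (268,252)) with gaps on both sides. I'll narrow the cage, then push.

```bash
python3 -m pendant '[[0,0,0,0],[0,0,0,0],[0,0,0,0],[0,0,0,0]]' 0.8; python3 -c "
from h import *
f=bot.grab_frame('scene');cv2.imwrite('pics/s3.png',cv2.resize(f[120:280,190:350],None,fx=3.5,fy=3.5,interpolation=2))"
```

```text
clock: 3.55
eef_pos: [0.4999, -0.0216, 0.1466]
tcp_rot: [[0.001, 0.07, 0.998], [-0.0, 0.998, -0.07], [-1.0, 0.0, 0.001]]
wrist_force: [-0.4, -0.9, -0.6]
gripper_width: 0.797
```

View pics/s3.png

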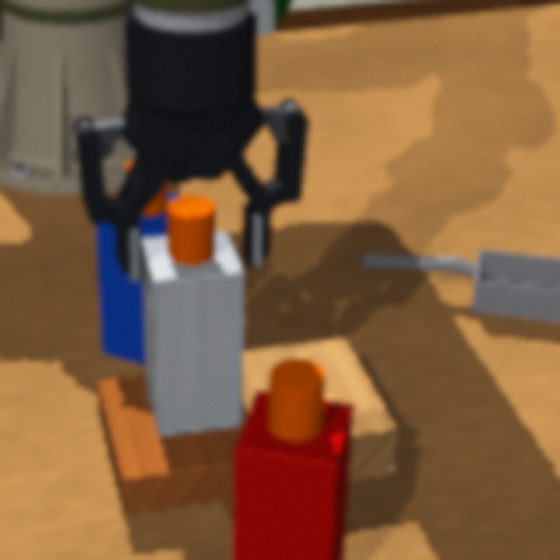

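```bash
python3 -m pendant '[[0,0.003,0,0],[0,0.006,0,0],[0,0.009,0,0],[0,0.012,0,0],[0,0.015,0,0],[0,0.018,0,0],[0,0.021,0,0],[0,0.024,0,0]]'; python3 -m pendant '[[0,0.003,0,0],[0,0.006,0,0],[0,0.009,0,0],[0,0.012,0,0],[-0.001,0.015,0,0],[-0.002,0.018,0,0],[-0.003,0.02,0,0]]';  python3 -c "
from h import *
f=bot.grab_frame('scene');cv2.imwrite('pics/s4.png',cv2.resize(f[120:280,190:350],None,fx=3.5,fy=3.5,interpolation=2))"
```

```text
clock: 4.4
eef_pos: [0.5013, 0.0028, 0.1463]
tcp_rot: [[-0.0, 0.07, 0.998], [0.0, 0.998, -0.07], [-1.0, 0.0, -0.0]]
wrist_force: [-0.3, -0.1, 0.3]
gripper_width: 0.798
clock: 5.1
eef_pos: [0.5027, 0.0227, 0.1493]
tcp_rot: [[-0.0, 0.07, 0.998], [0.0, 0.998, -0.07], [-1.0, 0.0, -0.0]]
wrist_force: [-1.0, 0.5, -0.4]
gripper_width: 0.805
```

View pics/s4.png

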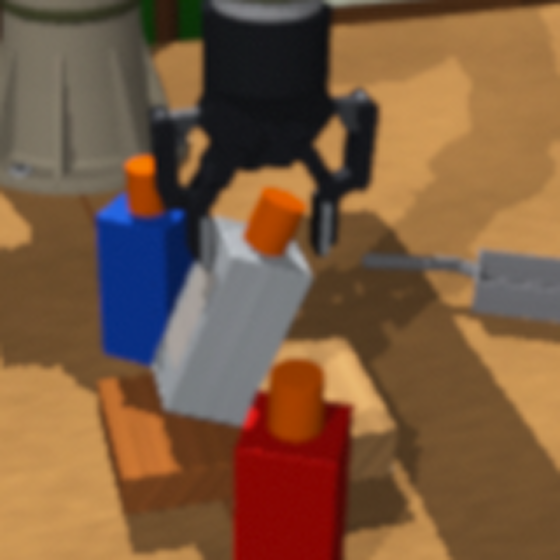

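```bash
python3 -m pendant '[[0,0.002,0,0],[0,0.004,0,0],[-0.001,0.006,0,0],[-0.001,0.008,0,0],[-0.002,0.01,0,0],[-0.002,0.012,0,0],[-0.003,0.014,0,0],[-0.003,0.016,0,0],[-0.003,0.016,0,0]]';  python3 -c "
from h import *
f=bot.grab_frame('scene');cv2.imwrite('pics/s5.png',cv2.resize(f[120:280,190:350],None,fx=3.5,fy=3.5,interpolation=2))"
```

```text
clock: 6.05
eef_pos: [0.5039, 0.0386, 0.1523]
tcp_rot: [[0.0, 0.07, 0.998], [0.0, 0.998, -0.07], [-1.0, 0.0, 0.0]]
wrist_force: [0.1, -0.4, -0.1]
gripper_width: 0.799
```

View pics/s5.png

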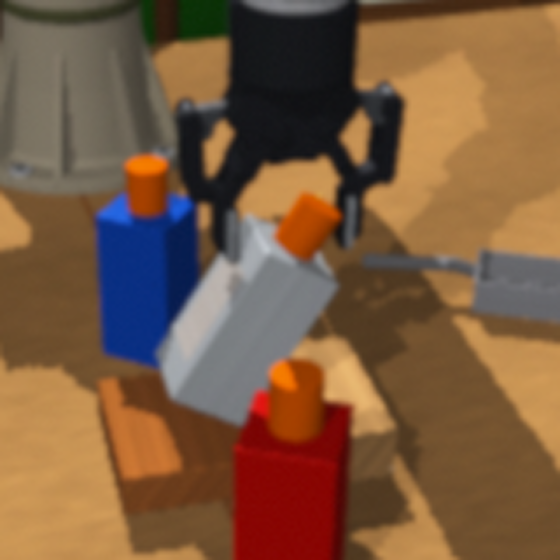

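```bash
cat >> h.py <<'E'
U=np.array([.069,.9976,0]);L=np.array([.9976,-.069,0]);Z=np.array([0,0,1.])
S0=np.array([.509,.0075,.038]) # step mid
def pts(q,loc):
    th,a,z,l0=q # a=forward pos of front-bottom edge rel step, z height of it rel deck
    F=U*np.cos(th)-Z*np.sin(th); H=U*np.sin(th)+Z*np.cos(th)
    O=S0+U*a+Z*z+L*l0
    return np.array([O+F*(f-.028)+L*l+H*h for f,l,h in np.array(loc)/1000.])
def fit(loc,px,q0):
    r=least_squares(lambda q:(proj('scene',pts(q,loc))-px).ravel(),q0); return r.x,r.fun.reshape(-1,2)
E
python3 -c "
from h import *
u=np.array([(325,208),(336,281),(268,268),(250,220),(242,425),(168,398)])
px=np.array([190,120])+u/3.5-.5
loc=[(0,0,152),(28,28,118),(-28,28,118),(-28,-28,118),(28,28,0),(-28,28,0)]
q,r=fit(loc,px,[.5,-.01,-.008,-.008]);print(q,np.degrees(q[0]),r.round(1))
p=pts(q,[(15,0,152),(-28,0,118)]);print(p)
s=bot.state();print(s['eef_pos'], (p-s['eef_pos'])@U)
"
```

```text
[ 0.57132751  0.000887   -0.02525786 -0.02949263] 32.73465495244648 [[-1.3  1. ]
 [ 0.6  2.5]
 [ 0.3 -3. ]
 [-0.8 -0.9]
 [-0.2  0.2]
 [ 1.3  0.2]]
[[0.48455619 0.08150733 0.14763182]
 [0.4807918  0.02708189 0.14228379]]
[0.50392681 0.03851301 0.15232241] [ 0.04155456 -0.013     ]
```

```bash
python3 -m pendant '[[0.001,0,0,0],[0.002,0,0,0]]' 0.85;python3 -m pendant '[[0.001,0,0,0],[0.002,0,0,0]]' 0.9;python3 -m pendant '[[0.001,0,0,0],[0.002,0,0,0]]' 0.95;python3 -m pendant '[[0.002,0,0,0],[0.004,0,0,0]]' 1;  python3 -c "
from h import *
f=bot.grab_frame('scene');cv2.imwrite('pics/s6.png',cv2.resize(f[130:250,220:320],None,fx=6,fy=5,interpolation=2))
cv2.imwrite('pics/raw6.png',f)"
```

```text
clock: 6.3
eef_pos: [0.5039, 0.0383, 0.1502]
tcp_rot: [[0.0, 0.07, 0.998], [0.0, 0.998, -0.07], [-1.0, 0.0, 0.0]]
wrist_force: [-0.0, 0.9, -0.2]
gripper_width: 0.849
clock: 6.5
eef_pos: [0.5038, 0.0383, 0.1482]
tcp_rot: [[-0.0, 0.07, 0.998], [0.0, 0.998, -0.07], [-1.0, 0.0, -0.0]]
wrist_force: [0.0, 0.9, 0.2]
gripper_width: 0.901
clock: 6.7
eef_pos: [0.5039, 0.0383, 0.1462]
tcp_rot: [[0.0, 0.07, 0.998], [0.0, 0.998, -0.07], [-1.0, 0.0, 0.0]]
wrist_force: [-0.1, 0.1, -0.0]
gripper_width: 0.951
clock: 6.9
eef_pos: [0.5039, 0.0384, 0.1422]
tcp_rot: [[0.0, 0.07, 0.998], [0.0, 0.998, -0.07], [-1.0, 0.0, 0.0]]
wrist_force: [0.4, 0.9, -0.1]
gripper_width: 1.002
```

View pics/s6.png

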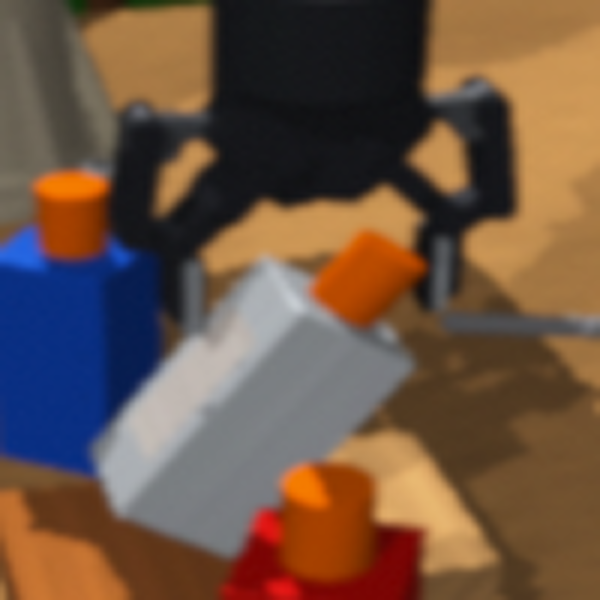

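The picture shows the cap rim (427,265) resting on the front finger (tip 438,305), with the rear finger (190,330) clear of the body. Next I swing the hand 90° about the front finger, toward the blue (robot) side. First I check joint 6 and work out the rows.

```bash
python3 -c "
from h import *
print(bot.state()['joint_positions'].round(1))
def tcp(ph,adv):
    c,s=np.cos(ph),np.sin(ph); return np.array([42.5-(42.5*c-11*s)+adv,-50*s])
for a,b in((0,45),(45,90)):
    A=np.radians(a);y=np.array([np.cos(A),np.sin(A)]);z=np.array([-np.sin(A),np.cos(A)])
    for p in np.linspace(a,b,11)[1:]:
        d=tcp(np.radians(p),6*p/90)-tcp(A,6*a/90);print(p-a,(d@y).round(1),(d@z).round(1))
"
```

```text
[ -4.8  13.7 -18.5  57.8   0.   -0.7]
4.5 1.3 -3.9
9.0 2.8 -7.8
13.5 4.6 -11.7
18.0 6.7 -15.5
22.5 8.9 -19.1
27.0 11.4 -22.7
31.5 14.1 -26.1
36.0 17.0 -29.4
40.5 20.0 -32.5
45.0 23.2 -35.4
4.5 0.5 -4.2
9.0 1.2 -8.4
13.5 2.2 -12.5
18.0 3.4 -16.4
22.5 4.8 -20.2
27.0 6.5 -23.8
31.5 8.4 -27.2
36.0 10.5 -30.3
40.5 12.8 -33.3
45.0 15.3 -36.0
```

```bash
python3 -m pendant '[[0,0.0013,-0.0039,4.5],[0,0.0028,-0.0078,9],[0,0.0046,-0.0117,13.5],[0,0.0067,-0.0155,18],[0.001,0.0089,-0.0191,22.5],[0.001,0.0114,-0.0227,27],[0.001,0.0141,-0.0261,31.5],[0.002,0.017,-0.0294,36],[0.002,0.02,-0.0325,40.5],[0.002,0.0232,-0.0354,45]]';  python3 -c "
from h import *
f=bot.grab_frame('scene');cv2.imwrite('pics/s7.png',cv2.resize(f[120:260,210:330],None,fx=4.5,fy=4.2,interpolation=2))
f=bot.grab_frame('top');cv2.imwrite('pics/t7.png',cv2.resize(f[130:260,190:330],None,fx=4,fy=4,interpolation=2))"
```

```text
clock: 7.95
eef_pos: [0.4701, 0.0641, 0.1403]
tcp_rot: [[0.0, 0.757, 0.653], [0.0, 0.653, -0.757], [-1.0, 0.0, 0.0]]
wrist_force: [-0.5, 0.5, -0.5]
gripper_width: 1.001
```

View pics/s7.png

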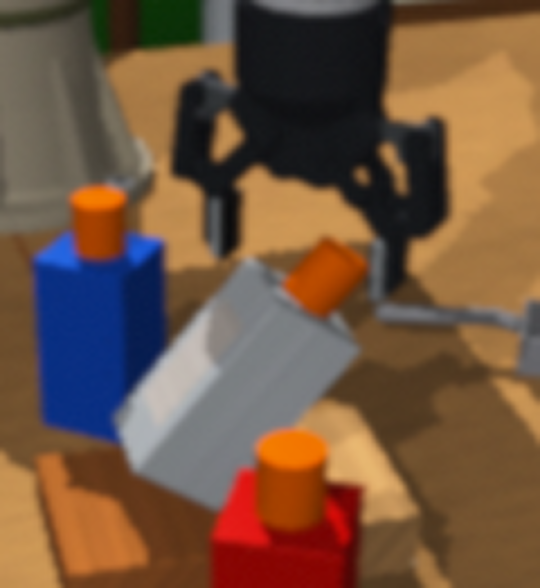

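View pics/t7.png

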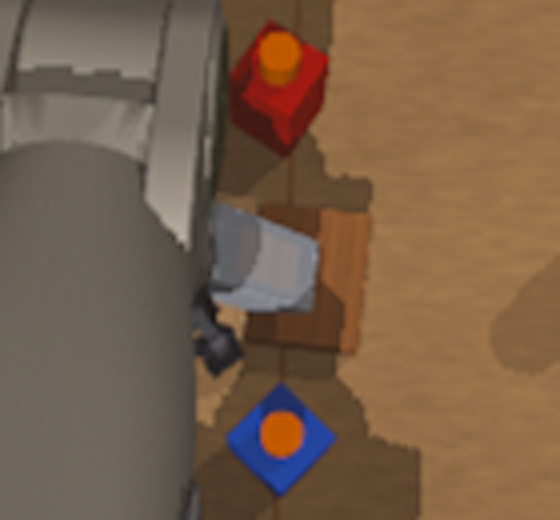

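Halfway round, the cap (365,270) still rests on the finger (380,290), and the other finger has passed the body without touching the blue one. I'll continue the swing.

```bash
python3 -m pendant '[[0,0.0005,-0.0042,4.5],[0,0.0012,-0.0084,9],[0,0.0022,-0.0125,13.5],[0.001,0.0034,-0.0164,18],[0.001,0.0048,-0.0202,22.5],[0.001,0.0065,-0.0238,27],[0.001,0.0084,-0.0272,31.5],[0.002,0.0105,-0.0303,36],[0.002,0.0128,-0.0333,40.5],[0.002,0.0153,-0.036,45]]';  python3 -c "
from h import *
f=bot.grab_frame('scene');cv2.imwrite('pics/s8.png',cv2.resize(f[120:260,210:330],None,fx=4.2,fy=4.2,interpolation=2))
f=bot.grab_frame('top');cv2.imwrite('pics/t8.png',cv2.resize(f[130:260,190:330],None,fx=4,fy=4,interpolation=2))"
```

```text
clock: 9.05
eef_pos: [0.4583, 0.1012, 0.1383]
tcp_rot: [[0.0, 0.997, -0.071], [0.0, -0.071, -0.997], [-1.0, 0.0, -0.0]]
wrist_force: [-0.1, 1.4, 0.2]
gripper_width: 1.0
```

View pics/s8.png

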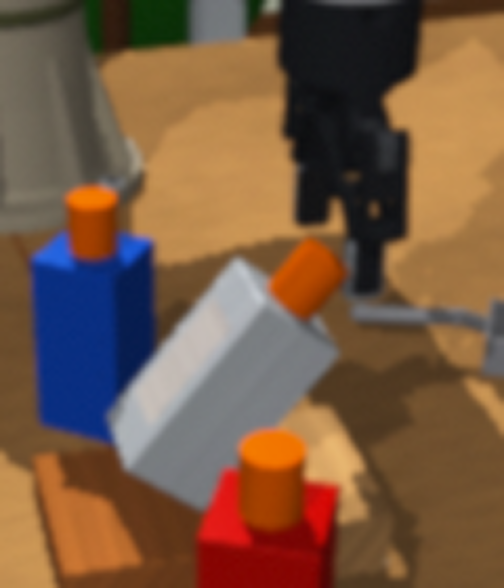

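View pics/t8.png

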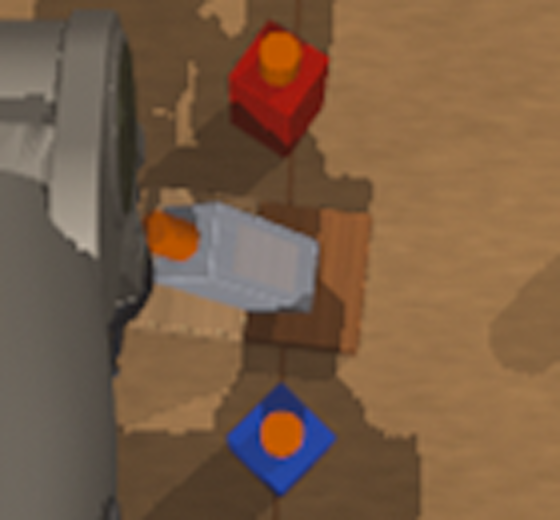

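```bash
python3 -m pendant '[[0.001,0,-0.002,0],[0.003,0,-0.004,0],[0.005,0,-0.006,0],[0.007,0,-0.008,0],[0.009,0,-0.010,0],[0.011,0,-0.012,0],[0.013,0,-0.014,0],[0.015,0,-0.016,0],[0.016,0,-0.018,0],[0.017,0,-0.020,0]]';  python3 -c "
from h import *
f=bot.grab_frame('scene');cv2.imwrite('pics/s9.png',cv2.resize(f[120:260,210:330],None,fx=4.2,fy=4.2,interpolation=2))
f=bot.grab_frame('top');cv2.imwrite('pics/t9.png',cv2.resize(f[130:260,190:330],None,fx=4,fy=4,interpolation=2))"
```

```text
clock: 10.15
eef_pos: [0.4594, 0.1212, 0.121]
tcp_rot: [[-0.0, 0.998, -0.07], [-0.0, -0.07, -0.998], [-1.0, -0.0, 0.0]]
wrist_force: [-0.8, 0.5, -0.4]
gripper_width: 0.997
```

View pics/s9.png

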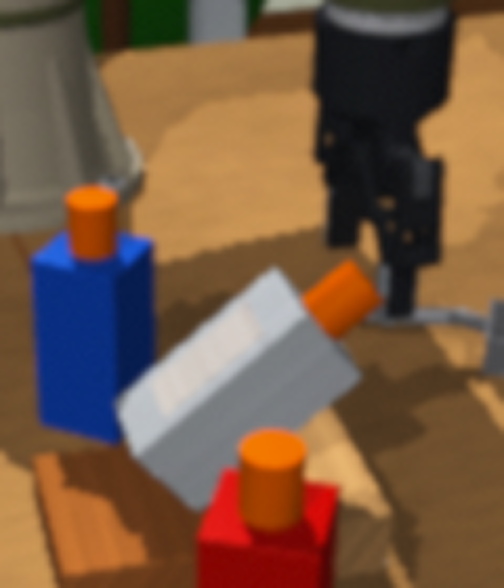

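View pics/t9.png

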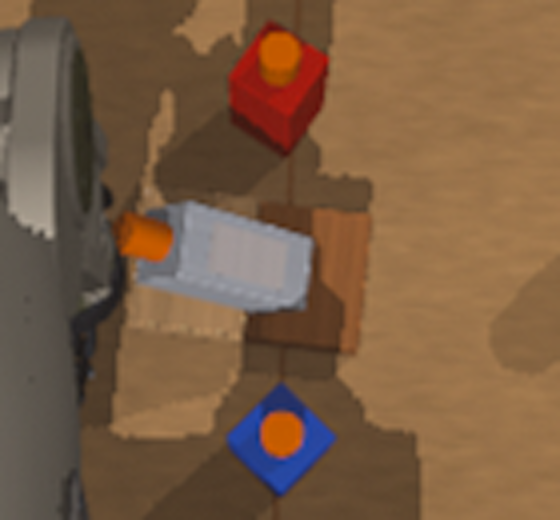

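```bash
python3 -m pendant '[[0.004,0,-0.001,0],[0.007,0,-0.002,0],[0.01,0,-0.0035,0],[0.013,0,-0.005,0],[0.016,0,-0.0065,0],[0.018,0,-0.008,0],[0.02,0,-0.0095,0],[0.022,0,-0.011,0],[0.024,0,-0.0125,0],[0.026,0,-0.014,0]]';  python3 -c "
from h import *
f=bot.grab_frame('scene');cv2.imwrite('pics/s10.png',cv2.resize(f[140:260,230:330],None,fx=5,fy=5,interpolation=2))"
```

```text
clock: 11.25
eef_pos: [0.4604, 0.1351, 0.095]
tcp_rot: [[-0.0, 0.998, -0.07], [-0.0, -0.07, -0.998], [-1.0, -0.0, 0.0]]
wrist_force: [0.9, 0.5, 0.5]
gripper_width: 0.998
```

View pics/s10.png

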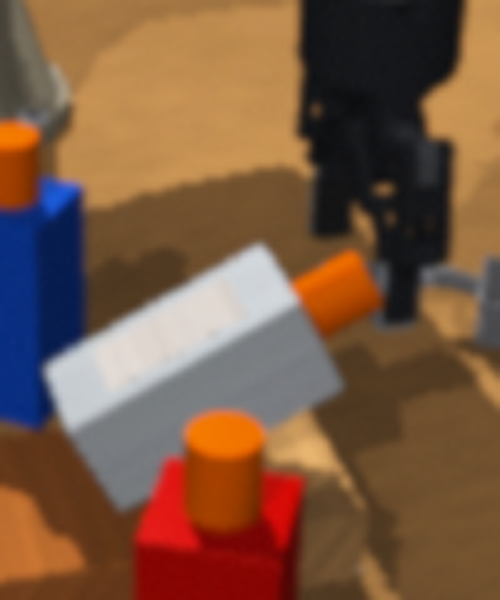

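The foot is sliding back on the pad as expected, and the tilt is about 62°. From here the rim moves almost straight down, so I'll follow it down slowly and check often.

```bash
python3 -m pendant '[[0.001,0,-0.000,0],[0.002,0,-0.0003,0],[0.003,0,-0.0006,0],[0.004,0,-0.001,0],[0.005,0,-0.001,0],[0.006,0,-0.001,0],[0.007,0,-0.001,0],[0.008,0,-0.001,0]]';  python3 -c "
from h import *
print(bot.state()['wrist_force'])
f=bot.grab_frame('scene');cv2.imwrite('pics/s11.png',cv2.resize(f[140:260,230:330],None,fx=5,fy=5,interpolation=2))"
```

```text
clock: 12.1
eef_pos: [0.4606, 0.1361, 0.0872]
tcp_rot: [[0.0, 0.998, -0.07], [0.0, -0.07, -0.998], [-1.0, 0.0, -0.0]]
wrist_force: [0.3, 0.9, -0.8]
gripper_width: 0.999
[ 0.29633206  0.88524942 -0.81114256]
```

View pics/s11.png

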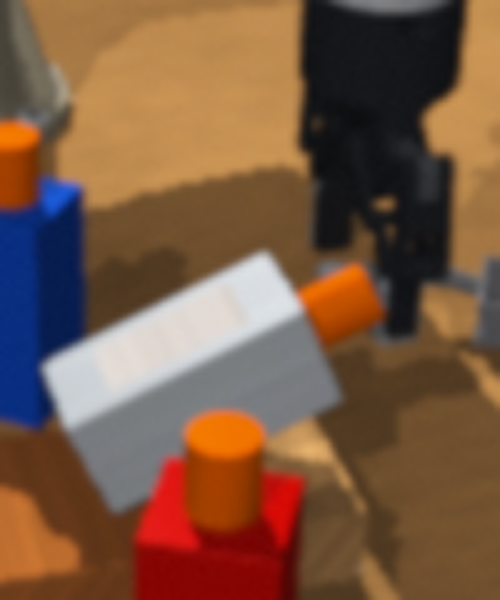

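```bash
python3 -m pendant '[[0.001,0,0,0],[0.002,0,0,0],[0.003,0,0,0],[0.004,0,-0.0003,0],[0.005,0,-0.0003,0],[0.006,0,-0.0006,0],[0.007,0,-0.0006,0],[0.008,0,-0.001,0],[0.009,0,-0.001,0],[0.01,0,-0.001,0]]';  python3 -c "
from h import *
f=bot.grab_frame('scene');cv2.imwrite('pics/s12.png',cv2.resize(f[140:260,230:330],None,fx=5,fy=5,interpolation=2))"
```

```text
clock: 13.15
eef_pos: [0.4607, 0.1371, 0.0772]
tcp_rot: [[0.0, 0.998, -0.07], [0.0, -0.07, -0.998], [-1.0, -0.0, -0.0]]
wrist_force: [0.3, 1.9, -0.1]
gripper_width: 1.004
```

View pics/s12.png

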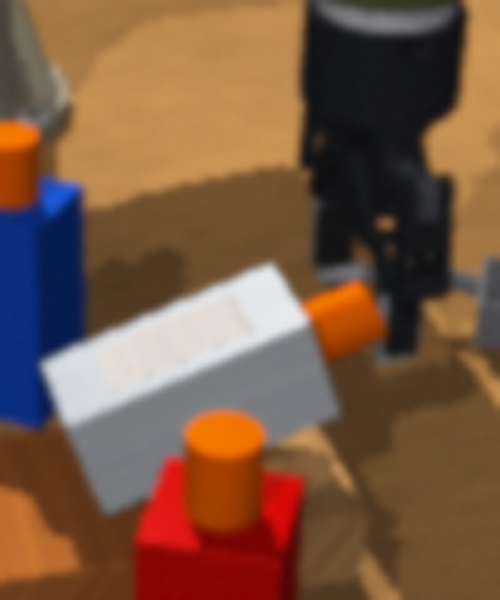

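```bash
cat >> h.py <<'E'
def fit5(u,off=(230,140),k=5):
    loc=[(-28,28,118),(28,28,118),(28,28,0),(-28,28,0),(-28,-28,118),(-28,-28,0)]
    px=np.array(off)+np.array(u)/k-.5
    q,r=fit(loc,px,[1.1,-.02,-.008,-.008]); print('deg',np.degrees(q[0]).round(1),'foot',(q[1:]*1000).round(1)); print(r.round(1).tolist())
    print('rim fwd,z',[(float((p-S0)@U),float(p[2])) for p in pts(q,[(15,0,152)])])
E
python3 -c "
from h import *
fit5([(310,322),(340,413),(107,513),(75,432),(275,263),(42,362)])
"
```

```text
deg 70.3 foot [-18.6 -17.7 -18.1]
[[-0.1, 0.2], [0.3, 0.3], [0.7, 0.5], [-1.1, -0.9], [-0.5, 0.0], [0.7, -0.1]]
rim fwd,z [(0.12021419584234845, 0.08368254591823726)]
```

```bash
python3 -m pendant '[[0.001,0,0,0],[0.002,0,0,0],[0.003,0,0,0],[0.004,0,0,0],[0.005,0,0,0],[0.006,0,0,0],[0.007,0,0,0],[0.008,0,0,0]]';  python3 -c "
from h import *
f=bot.grab_frame('scene');cv2.imwrite('pics/s13.png',cv2.resize(f[140:260,230:330],None,fx=5,fy=5,interpolation=2))"
```

```text
clock: 14.0
eef_pos: [0.4607, 0.137, 0.0692]
tcp_rot: [[-0.0, 0.998, -0.07], [-0.0, -0.07, -0.998], [-1.0, 0.0, 0.0]]
wrist_force: [-0.1, 1.5, -0.3]
gripper_width: 0.997
```

View pics/s13.png

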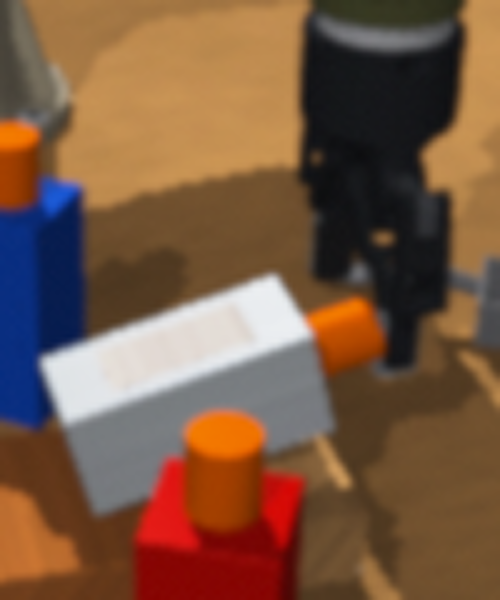

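```bash
python3 -m pendant '[[0.001,0,-0.0002,0],[0.002,0,-0.0004,0],[0.003,0,-0.0007,0],[0.004,0,-0.001,0],[0.005,0,-0.0012,0],[0.006,0,-0.0014,0],[0.007,0,-0.0016,0],[0.008,0,-0.0018,0]]';  python3 -c "
from h import *
f=bot.grab_frame('scene');cv2.imwrite('pics/s14.png',cv2.resize(f[140:260,230:330],None,fx=5,fy=5,interpolation=2))"
```

```text
clock: 14.85
eef_pos: [0.4608, 0.139, 0.0612]
tcp_rot: [[-0.0, 0.998, -0.07], [0.0, -0.07, -0.998], [-1.0, -0.0, -0.0]]
wrist_force: [0.7, 1.3, -0.2]
gripper_width: 1.003
```

View pics/s14.png

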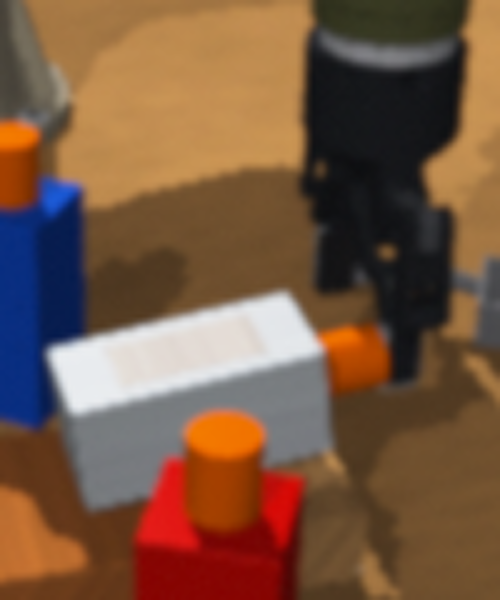

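```bash
python3 -c "
from h import *
fit5([(310,330),(330,432),(98,515),(68,430),(278,275),(40,355)])
fit5([(325,358),(330,450),(90,511),(70,417),(290,292),(48,350)])
"
```

```text
deg 74.9 foot [-24.8 -16.  -17.1]
[[0.2, 1.0], [0.9, -0.6], [-0.0, 0.2], [-0.5, -1.2], [-0.8, -0.0], [0.3, 0.6]]
rim fwd,z [(0.1184813280291921, 0.07420988360520808)]
deg 82.6 foot [-29.7 -10.9 -13.6]
[[-0.1, -0.7], [0.4, 0.5], [-0.2, 0.4], [0.5, -0.3], [-0.7, 0.3], [-0.0, -0.1]]
rim fwd,z [(0.11940005759704977, 0.05942551413574454)]
```

```bash
python3 -m pendant '[[0.001,0,0,0],[0.002,0,-0.0002,0],[0.003,0,-0.0004,0],[0.004,0,-0.0006,0],[0.005,0,-0.0008,0],[0.006,0,-0.001,0],[0.007,0,-0.0012,0],[0.008,0,-0.0015,0]]';  python3 -c "
from h import *
f=bot.grab_frame('scene');cv2.imwrite('pics/s15.png',cv2.resize(f[140:260,230:330],None,fx=5,fy=5,interpolation=2))"
```

```text
clock: 15.7
eef_pos: [0.4609, 0.1404, 0.0532]
tcp_rot: [[0.0, 0.998, -0.07], [0.0, -0.07, -0.998], [-1.0, 0.0, -0.0]]
wrist_force: [-0.9, 0.5, 0.4]
gripper_width: 1.001
```

View pics/s15.png

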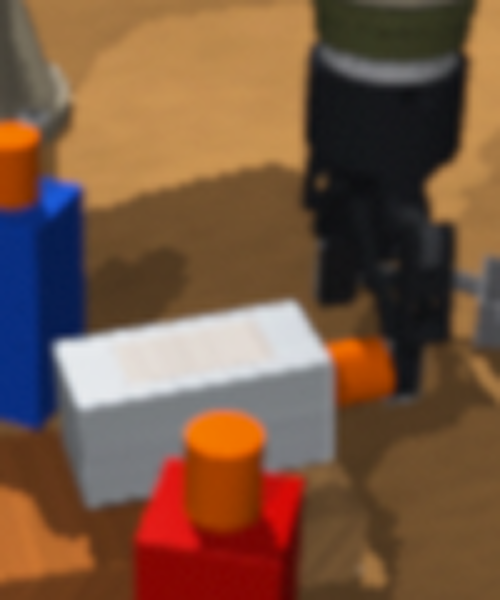

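```bash
python3 -m pendant '[[0.001,0,-0.0002,0],[0.002,0,-0.0004,0],[0.003,0,-0.0006,0],[0.004,0,-0.0008,0],[0.005,0,-0.001,0],[0.005,0,-0.0012,0],[0.006,0,-0.0014,0],[0.006,0,-0.0016,0],[0.006,0,-0.0018,0],[0.006,0,-0.002,0]]';  python3 -c "
from h import *
f=bot.grab_frame('scene');cv2.imwrite('pics/s16.png',cv2.resize(f[140:260,230:330],None,fx=5,fy=5,interpolation=2))"
```

```text
clock: 16.75
eef_pos: [0.4611, 0.1423, 0.0474]
tcp_rot: [[0.0, 0.998, -0.07], [-0.0, -0.07, -0.998], [-1.0, 0.0, 0.0]]
wrist_force: [0.3, 0.2, -0.5]
gripper_width: 0.999
```

View pics/s16.png

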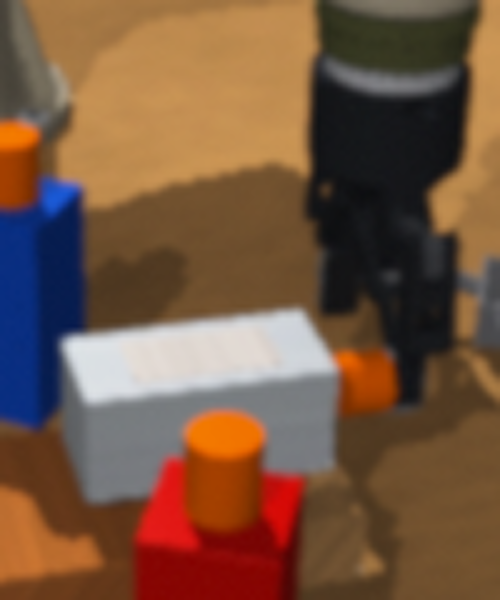

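```bash
python3 -c "
from h import *
fit5([(335,376),(335,468),(88,503),(75,405),(303,310),(62,340)])
"; python3 -m pendant '[[0.0005,0,-0.0002,0],[0.001,0,-0.0004,0],[0.001,0,-0.0006,0],[0.001,0,-0.0008,0],[0.001,0,-0.001,0],[0.001,0,-0.0013,0],[0.001,0,-0.0016,0],[0.001,0,-0.002,0],[0.001,0,-0.0025,0],[0.001,0,-0.003,0]]';  python3 -c "
from h import *
f=bot.grab_frame('scene');cv2.imwrite('pics/s17.png',cv2.resize(f[140:260,230:330],None,fx=5,fy=5,interpolation=2))"
```

```text
deg 89.6 foot [-32.1  -3.9  -9.3]
[[0.6, -1.1], [-0.8, 0.5], [-0.4, 0.8], [1.9, 0.1], [-0.7, -0.2], [-0.6, -0.1]]
rim fwd,z [(0.11983507768622301, 0.04808454076298825)]
clock: 17.8
eef_pos: [0.4613, 0.1454, 0.0463]
tcp_rot: [[-0.0, 0.998, -0.07], [0.0, -0.07, -0.998], [-1.0, -0.0, -0.0]]
wrist_force: [-0.7, 0.3, -0.6]
gripper_width: 1.002
```

View pics/s17.png

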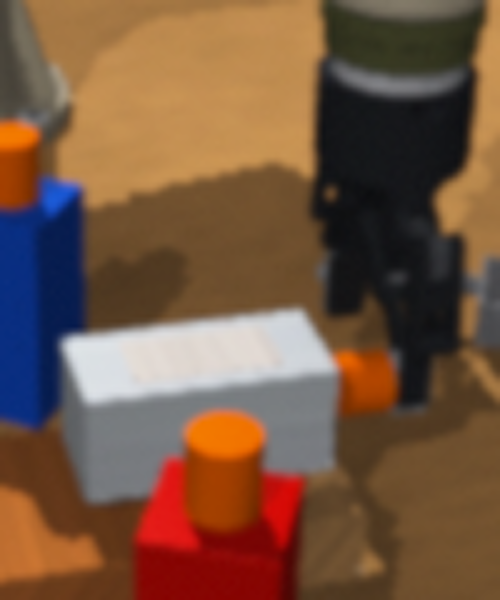

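The last 3 mm of finger travel left the caddy unmoved and the gap opened, so it lies flat. Now I withdraw the hand: forward a little, then up and away.

```bash
python3 -m pendant '[[0,0,-0.004,0],[0,0,-0.008,0],[0,0,-0.013,0],[-0.002,0,-0.017,0],[-0.01,0,-0.019,0],[-0.025,0,-0.02,0],[-0.045,0,-0.02,0],[-0.07,0,-0.02,0],[-0.1,0,-0.02,0],[-0.13,0,-0.02,0]]'; python3 -m pendant '[[-0.03,0,-0.01,0],[-0.05,0,-0.03,0],[-0.06,0,-0.06,0],[-0.06,0,-0.09,0],[-0.06,0,-0.12,0],[-0.06,0,-0.15,0],[-0.06,0,-0.18,0],[-0.06,0,-0.2,0],[-0.06,0,-0.2,0],[-0.06,0,-0.2,0]]';  python3 -c "
from h import *
f=bot.grab_frame('scene');cv2.imwrite('pics/s18.png',cv2.resize(f,None,fx=1.5,fy=1.5))
cv2.imwrite('pics/s18c.png',cv2.resize(f[140:260,230:330],None,fx=5,fy=5,interpolation=2))
f=bot.grab_frame('top');cv2.imwrite('pics/t18.png',cv2.resize(f,None,fx=1.5,fy=1.5));cv2.imwrite('pics/t18c.png',cv2.resize(f[165:230,210:300],None,fx=8,fy=8,interpolation=2))"
```

```text
clock: 18.85
eef_pos: [0.4624, 0.1654, 0.178]
tcp_rot: [[0.0, 0.998, -0.07], [0.0, -0.07, -0.998], [-1.0, 0.0, -0.0]]
wrist_force: [0.1, 0.4, 0.4]
gripper_width: 1.002
clock: 19.85
eef_pos: [0.4763, 0.3649, 0.2365]
tcp_rot: [[-0.0, 0.998, -0.069], [-0.0, -0.069, -0.998], [-1.0, -0.0, 0.0]]
wrist_force: [0.0, -0.2, 0.0]
gripper_width: 0.999
```

View pics/s18c.png

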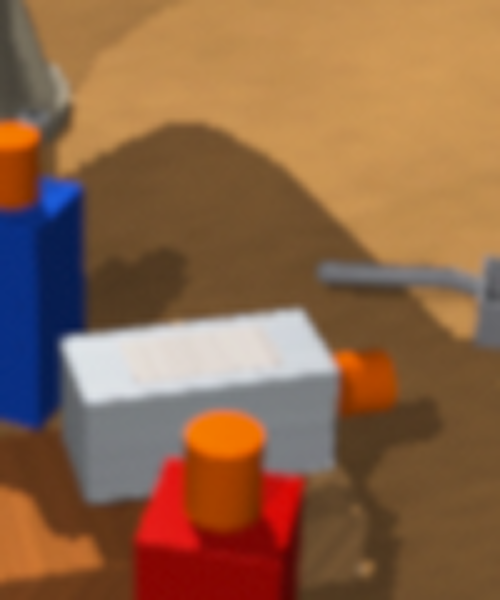

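View pics/t18.png

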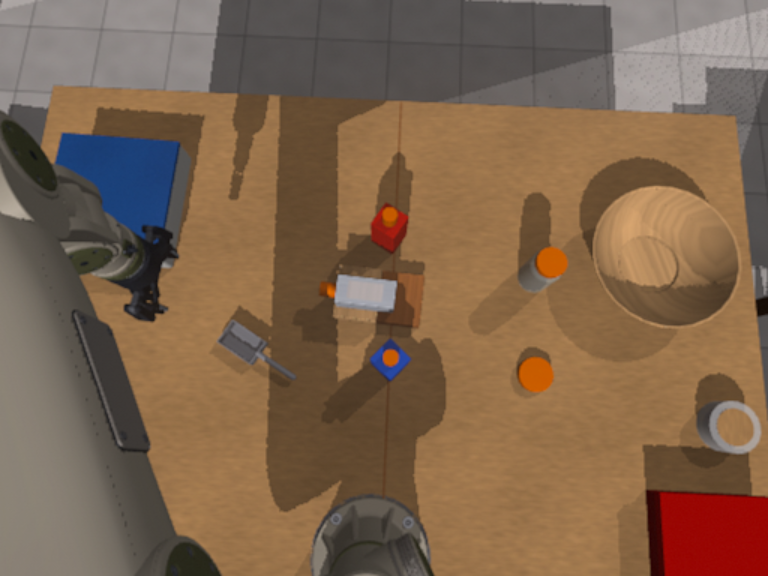

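View pics/t18c.png

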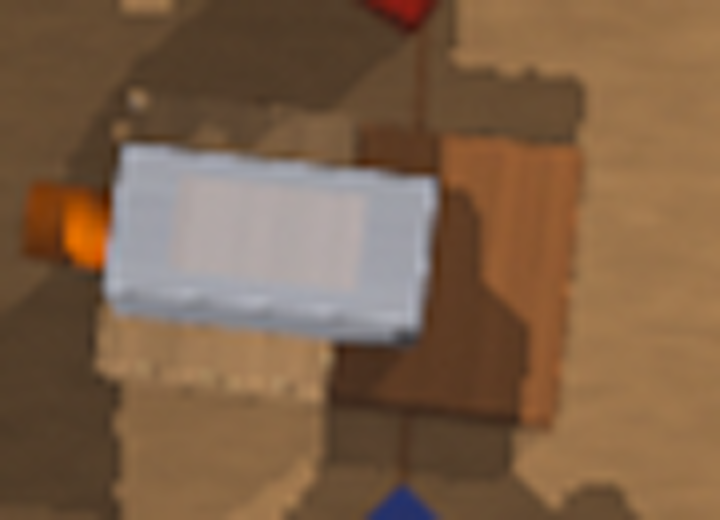

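```bash
python3 -c "
from h import *
t=lambda u,v:(210+u/8-.5,165+v/8-.5)
for p in((437,178),(425,325),(122,147),(107,300)):
    P=ray('top',t(*p),.094);print(P.round(4),'fwd',((P-S0)@U).round(4))
fit5([(335,376),(335,468),(88,503),(75,405),(303,310),(62,340)])
print(bot.state()['clock'],bot.state()['wrist_force'])
print(bot.close_job())"
```

```text
[ 0.5294 -0.0261  0.094 ] fwd -0.0321
[ 0.474 -0.024  0.094] fwd -0.0339
[0.5355 0.0912 0.094 ] fwd 0.0853
[0.4777 0.0928 0.094 ] fwd 0.083
deg 89.6 foot [-32.1  -3.9  -9.3]
[[0.6, -1.1], [-0.8, 0.5], [-0.4, 0.8], [1.9, 0.1], [-0.7, -0.2], [-0.6, -0.1]]
rim fwd,z [(0.11983507768622301, 0.04808454076298825)]
19.95 [ 0.20314389 -0.39281781 -0.05512435]
the job is handed in; nothing more can be done
None
```

The tea caddy now lies flat on its side on the raised deck, with its cap past the deck's end. The job was handed in at about 20 s, well inside the 59 s limit, with the hand clear. I tipped it with one finger behind it while the other waited in front of the cap. I then swung the hand round that front finger and eased the caddy down against it, without gripping or lifting.

**Last checks:**
- **Lying flat:** the camera fit gave a tilt of 89.6°. The caddy did not move when the finger left it.
- **Position:** the shoulder is about 84 mm past the step, so roughly 28 mm of the 34 mm cap overhangs the deck's end.
- **Foot slide:** the foot is 32–34 mm back from the step. That is within the 35 mm allowed, but the margin is smaller than my measuring error of about 2 mm.
- **Forces:** wrist readings after each move stayed around 2 N or less.
- **Other objects:** the canister, scoop, spare cap and the red and blue look-alikes appear unmoved in the final top view.

**Where checks were weak:**
- **Fit height:** the camera fit put the foot's lower edge about 4 mm below the deck top; I put this down to error in reading pixels and calibration.
- **Fastest part:** between about 75° and 82° the caddy tilted a little faster than I had planned. It was still against the finger in every picture.

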